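# Shim the rocking walker prototype

### The arm

A 6-joint arm with a two-finger parallel gripper is mounted at the origin on the work surface. World frame = base frame: x ahead of the robot, y to its left, z up, the work surface at z = 0. Lengths are in m, angles in degrees, forces in N, time in s.
With the tool pointing down it reaches from about 0.4 to 0.825 m from the base axis. Payload 7 kg.
Tool frame: the origin (TCP) lies midway between the tips of the shut fingers; the grasp point (between the pads) lies 19 mm behind it; z points along the fingers, y is the line along which they close (so a half turn about z gives the same grasp; the last joint's range is limited). The gripper opens to 88 mm and grips with 3 to 60 N. Pads are 19 mm wide; open, the fingers measure 130 mm over their backs; the gripper's body (78 mm by 193 mm) begins 47 mm behind the grasp point.
Start: joints at [-51.217, 20.546, 0.682, 0, -70.136, -16.507], TCP at [0.256, -0.625, 0.227] pointing down, gripper open.
Joint ranges: [-176.03, 176.03], [-82.01, 121.73], [-58.28, 71.71], [-173.87, 95.51], [-174.79, -0.11], [-173.66, 173.66]. Speed limits (degrees/s): [136.94, 136.94, 172.46, 180, 180, 180].

### API

Orientations are given as [roll, pitch, yaw] about the fixed x, y, z axes, in that order (R = Rz(yaw) Ry(pitch) Rx(roll)).
In Python, from plant import telemetry, viewer, workorder gives the robot as it stands. The module is installed in compiled form; this text tells all that it offers.
- The arm moves only by the tool carry_out, never from a script. Its argument "rows" is a list of rows, each a list of 6 numbers: the shift along the tool's x, y, z in m, then the turn, a rotation vector about the tool's x, y, z in rad. In form: [[tx, ty, tz, ax, ay, az], ...]. A call has 1 to 8 rows; each row is the pose to reach, as a shift and turn from the pose commanded when the call began, along the tool's axes at that moment; what a row does not reach only later rows make up. A row lasts 1/8 s, in which the tool goes at most 62.5 mm and 10.7 degrees, less where a joint would pass 70% of its speed; a pose out of reach is approached as far as the arm can. A call with a gripper value outside its range is refused whole. "grip" is the gripper's target within -1 to 1 (fully open at 1, half-way at 0, shut at -1), set as the call begins (left out, the last holds). The fingers move at their own pace and stop on an object; the grip force is fixed at half the most. Time passes only in rows, so rows that repeat a pose let the fingers close. It gives the time, the measured TCP pose, the force, the opening and the grip force at its end, in the units of the state.
- telemetry.get_obs(): the state, without advancing time (a new reading comes with each control period).
- viewer.snapshot(name): name is "side" or "top"; returns the picture (400x640x3 uint8, red, green, blue); there is no depth.
- viewer.camera_info(name): a dict with "intrinsics" (3x3 intrinsics, pixels), "k1" (the pictures are not rectified: a ray, as slopes to the right and down, at radius r is drawn at 1 + k1 r^2 times it, then the intrinsics apply), "extrinsics" (4x4, takes a point from camera to world coordinates). Camera axes: x right, y down, z forward; pixel columns grow to the right and rows downward; lengths in m; the calibration is good to about 2 mm. A picture is of the moment at which its call begins. camera_info takes no time and is no camera call.
- workorder.close_job(): hands the job in; it is judged then, once.
The state is a dict: "clock": time; "joint_pos": joint angles; "qvel": joint speeds; "tau": joint torques, N m; "tool_pos": TCP position; "orientation": TCP orientation; "force": force on the tool from outside, world axes, zero at the start; "moment": the same for the moment, N m; "opening": finger opening in m; "gripper_force": force on a finger pad.
Only numpy, scipy, OpenCV 4.12 (cv2) and the standard library are available. Lean on these libraries where they do the work, as an engineer would, in place of code of your own. Each camera call takes 0.05 s, during which the arm holds its last target. There are 200 camera calls.

### The job

The walker prototype on the cutting mat leans and rocks because one of its four ball feet, the one nearest the robot, is too short. Push the wooden ramp-shaped shim along the mat, thin end first, under that foot until the foot has ridden up the ramp and sits on the shim's flat step, so that the prototype stands level and no longer rocks, then leave the shim there and back away. Only push the shim: do not pick it up or lift it, do not touch the prototype or shove it out of its place, and leave the other things on the mat where they are.

Things in the scene. Friction and masses are not known exactly. Their poses are not given: they have to be found in the camera images.
- shim: the shim: loose wooden ramp, 135 x 56 mm, 90 g. Origin: centre of underside. x: along its length to the thin end; z up. Along x: heel block from -67.5 to -37.5 mm, 25 mm high; flat step to +17.5 mm, 8 mm high; then a ramp falling from 8 to 1 mm at the thin end, +67.5 mm. At first the thin end points roughly at the short foot, some 20 to 120 mm from it
- shim_step (a point): point on top of the shim's flat step, straight above the shim's origin, 8 mm above its underside, where the lowest point of the short foot should come to rest. The flat runs 17.5 mm on from it towards the ramp; about 16 mm towards the heel the ball meets the heel, and if pushed on the prototype then slides along
- shim_heel (a point): centre of the upright rear face of the shim's heel, 12.5 mm above the underside; the face is 56 mm wide, 25 mm high. Pushing there takes about 1 N while the shim slides free, 2 to 10 N while it lifts the foot (brief peaks to 20 N as the thin end enters). A sideways push on a flank of the heel turns the shim about a point in its front half
- rig_foot (a point): lowest point of the prototype's short foot, a grey ball 44 mm in diameter on the prototype's -x side, the foot nearest the robot. The clear leg rises from it, leaning inwards, away from the robot
- rig: the walker prototype: loose tower, about 3 kg, 310 mm high, on four clear legs ending in grey 44 mm balls, 120 mm out from its mid axis at its +x, +y, -x, -y. Origin: on the mid axis, level with the lowest points of the three good feet; z up its axis. The -x foot is 8.3 mm short: at first it leans 0.07 rad that way and the +x foot hangs in the air; with the short foot on the step it is level
- mat: dark grey-green cutting mat 560 x 660 x 3 mm, fixed to the desk; shim, prototype and bystanders all stand on its top, 3 mm above the desk. Origin: centre of its underside
- spacer: plain rectangular wooden block 110 x 50 x 18 mm, no taper; a bystander. Origin: centre of its underside
- servo: small black servo motor, 54 x 20 x 43 mm; a bystander. Origin: centre of its underside
- driver: screwdriver, 160 mm long, lying; a bystander. Origin on the mat under it
- tape: roll of paper tape lying flat, 90 mm across, 24 mm high; a bystander. Origin: centre of its underside
- mug: white mug, 80 mm across, 95 mm high; a bystander. Origin: centre of its underside
- jar: glass jar with steel lid, 56 mm across, 70 mm high; a bystander. Origin: centre of its underside
- bracket: aluminium angle bracket, 60 x 30 x 40 mm; a bystander. Origin: centre of its underside
Not all that is in view belongs to the job. What is shaped like the shim but red or turquoise is not meant.

How it is judged (in metres and radians):
On the way:
1. the thin end of the shim is under the short foot and the foot rides on the ramp (x of rig_foot in the frame of shim between 0.0185 and 0.0675 m and y of rig_foot in the frame of shim between -0.024 and 0.024 m and contact force between shim and rig above 0.3 N), for 0.05 s.
At the end, for the whole second after the job is handed in: The short foot is on the shim's flat step, 2 mm or more inside its front and 6 mm inside its sides, loading it; the prototype is level within 0.015 rad, at rest, moved under 30 mm; the shim lies flat; bystanders moved under 30 mm (x of rig_foot in the frame of shim between -0.022 and 0.0155 m and y of rig_foot in the frame of shim between -0.022 and 0.022 m and angle between rig's own z axis and vertical below 0.015 rad and contact force between shim and rig above 0.8 N and height (world z) of shim below 0.007 m and angle between shim's own z axis and vertical below 0.03 rad and distance of each of rig, spacer, servo, driver, tape, mug, jar, bracket from where it was at the start of the episode below 0.03 m and linear speed of each of rig, shim below 0.01 m/s and angular speed of rig below 0.05 rad/s); the robot touches nothing.
It fails at once if the shim is lifted off the mat (height (world z) of shim above 0.014 m or angle between shim's own z axis and vertical above 0.25 rad).
It fails at once if the robot pushes on the prototype (over 1.5 N) (contact force between any of the fingers, the arm and rig above 1.5 N).
It fails at once if the prototype is shoved over 30 mm or tipped over 0.15 rad (distance of rig from where it was at the start of the episode above 0.03 m or angle between rig's own z axis and vertical above 0.15 rad).
It fails at once if a bystander is moved over 30 mm (distance of any of spacer, servo, driver, tape, mug, jar, bracket from where it was at the start of the episode above 0.03 m).
It also fails if it takes over 64 s, if anything falls off the work surface, if the arm or the gripper's body presses on something with over 40 N, if the wrist force passes 120 N, or if a joint passes its speed limit or range.

## Working session

There is one attempt and no reset: what is moved stays moved. The work goes in short steps, Python scripts to look and compute and a tool call to move; the robot and the scene stay as the last step left them, time stands still between calls to the robot, and variables do not carry over. Pictures are saved under pics/ and viewed, at most 10 in all, crops included, and the job is handed in when it is done.

Besides the shell and the picture viewer there is one more tool, called after "Call:" by a JSON object that holds its "fn" and its "kwargs". carry_out: Moves the arm, as the interface text tells. Its arguments: {"type":"object","properties":{"rows":{"type":"array"},"grip":{"type":"number"}},"required":["rows"]}

```bash
mkdir -p pics; cat > h.py <<'E'
import numpy as np, cv2
from plant import telemetry, viewer, workorder
def snap(n,f=None):
    im=viewer.snapshot(n)[:,:,::-1].copy()
    if f: cv2.imwrite('pics/'+f,im)
    return im
def ray(n,px):
    c=viewer.camera_info(n);K=np.array(c['intrinsics']);E=np.array(c['extrinsics'])
    D=np.array([c['k1'],0,0,0,0.])
    p=cv2.undistortPointsIter(np.array(px,float).reshape(-1,1,2),K,D,None,None,(3,100,1e-12)).reshape(-1,2) if hasattr(cv2,'undistortPointsIter') else cv2.undistortPoints(np.array(px,float).reshape(-1,1,2),K,D).reshape(-1,2)
    d=np.c_[p,np.ones(len(p))]@E[:3,:3].T
    return E[:3,3],d
def onz(n,px,z):
    o,d=ray(n,px); return o+d*((z-o[2])/d[:,2])[:,None]
def proj(n,P):
    c=viewer.camera_info(n);K=np.array(c['intrinsics']);E=np.linalg.inv(np.array(c['extrinsics']))
    r=cv2.Rodrigues(E[:3,:3])[0]
    return cv2.projectPoints(np.array(P,float).reshape(-1,1,3),r,E[:3,3],K,np.array([c['k1'],0,0,0,0.]))[0].reshape(-1,2)
E
python3 - <<'E'
from h import *
np.set_printoptions(precision=4,suppress=True)
a=snap('top','t0.png');b=snap('side','s0.png')
for n in('top','side'):print(viewer.camera_info(n))
o=telemetry.get_obs();print(o)
E
```

```text
{'intrinsics': array([[518.8832,   0.    , 307.0491],
       [  0.    , 518.8832, 202.6159],
       [  0.    ,   0.    ,   1.    ]]), 'k1': -0.04367510951842257, 'extrinsics': array([[ 0.0217, -0.9889,  0.1467,  0.3132],
       [-0.9997, -0.0233, -0.0093,  0.1055],
       [ 0.0127, -0.1465, -0.9891,  1.5099],
       [ 0.    ,  0.    ,  0.    ,  1.    ]])}
{'intrinsics': array([[413.9182,   0.    , 327.8434],
       [  0.    , 413.9182, 198.8337],
       [  0.    ,   0.    ,   1.    ]]), 'k1': -0.048868345398736246, 'extrinsics': array([[ 0.9973, -0.0383,  0.0627,  0.438 ],
       [-0.0734, -0.5499,  0.832 , -0.7919],
       [ 0.0026, -0.8343, -0.5513,  0.6233],
       [ 0.    ,  0.    ,  0.    ,  1.    ]])}
{'clock': 0.1, 'joint_pos': array([-51.2144,  20.5881,   0.64  ,  -0.0168, -70.1355, -16.5077]), 'qvel': array([-0.0959, -0.0998,  0.0324,  0.0414,  0.0513, -0.0779]), 'tau': array([ -0.0014, -58.4166,  29.3753,   7.0156,   0.0102,  -0.0001]), 'tool_pos': array([ 0.2557, -0.6242,  0.2257]), 'orientation': array([ 179.9154,   -0.0086, -157.7278]), 'force': array([ 0.1698, -0.0064,  0.4268]), 'moment': array([0.0468, 0.0243, 0.0632]), 'gripper_force': 0.0, 'opening': 0.08727437571543503}
```

View pics/t0.png

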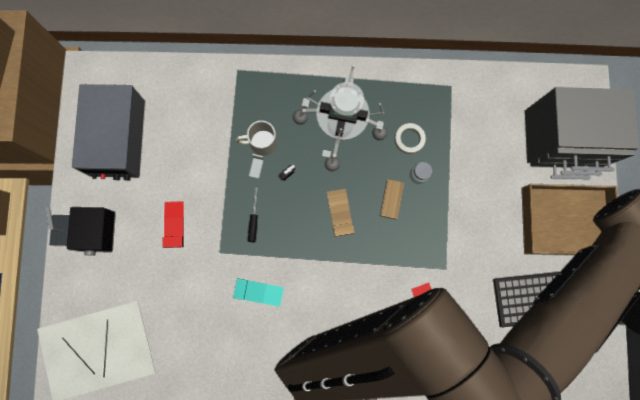

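View pics/s0.png

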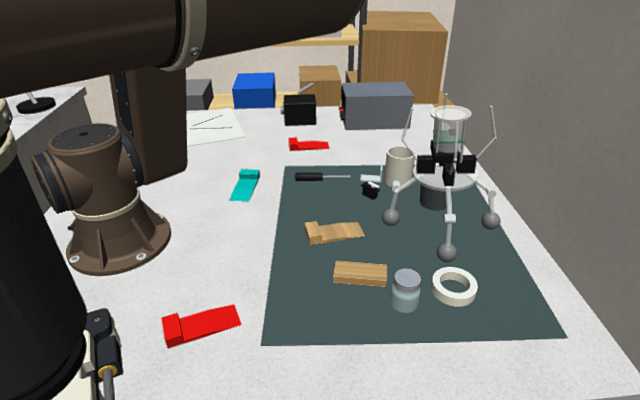

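Top view: the possible shims are the wooden stepped piece (340,212), the plain wooden block (392,199; the spacer), red pieces (173,224) and (422,290), and a turquoise piece (258,291). I choose the wooden stepped one at (340,212), seen at (335,232) in the side view with its heel towards the robot. The short foot is the grey ball at (332,164) top, (391,216) side.

```bash
python3 - <<'E'
from h import *
np.set_printoptions(precision=4,suppress=True)
a=cv2.imread('pics/t0.png');b=cv2.imread('pics/s0.png')
def mask(im,x0,y0,x1,y1):
    h=cv2.cvtColor(im,cv2.COLOR_BGR2HSV);m=cv2.inRange(h,(5,70,70),(25,255,255))
    z=np.zeros_like(m);z[y0:y1,x0:x1]=m[y0:y1,x0:x1];return z
for n,im,box in(('top',a,(318,180,366,245)),('side',b,(295,210,375,252))):
    m=mask(im,*box);c=max(cv2.findContours(m,0,1)[0],key=cv2.contourArea)
    print(n,cv2.contourArea(c),cv2.approxPolyDP(c,2,True).reshape(-1,2).tolist())
    q=cv2.boxPoints(cv2.minAreaRect(c));print(q)
    if n=='top':
        print(onz(n,q,.003),onz(n,q,.028))
# ball
for n,im,box in(('top',a,(320,152,345,175)),('side',b,(378,203,404,228))):
    x0,y0,x1,y1=box;g=cv2.cvtColor(im,cv2.COLOR_BGR2HSV)[y0:y1,x0:x1]
    m=cv2.inRange(g,(0,0,50),(180,45,200))
    cs=max(cv2.findContours(m,0,1)[0],key=cv2.contourArea)
    (cx,cy),r=cv2.minEnclosingCircle(cs);print(n,cx+x0,cy+y0,r,onz(n,[[cx+x0,cy+y0]],.025))
ca=cv2.resize(a[140:250,290:420],None,fx=4,fy=4,interpolation=cv2.INTER_CUBIC)
cb=cv2.resize(b[180:280,290:420],None,fx=4,fy=4,interpolation=cv2.INTER_CUBIC)
cv2.imwrite('pics/c0.png',cv2.resize(np.vstack([ca,cb]),None,fx=.7,fy=.7))
E
```

```text
top 806.5 [[344, 189], [327, 192], [335, 235], [353, 232]]
[[325.7693 191.8461]
 [344.8077 188.0385]
 [353.7308 232.6539]
 [334.6924 236.4615]]
[[ 0.5702  0.0368  0.003 ]
 [ 0.5829 -0.0193  0.003 ]
 [ 0.4515 -0.0468  0.003 ]
 [ 0.4391  0.0086  0.003 ]] [[ 0.5659  0.0379  0.028 ]
 [ 0.5785 -0.0172  0.028 ]
 [ 0.4492 -0.0443  0.028 ]
 [ 0.4371  0.0102  0.028 ]]
side 923.0 [[305, 223], [310, 244], [364, 235], [357, 222], [321, 226], [316, 221]]
[[303.8324 222.4104]
 [360.7168 213.6589]
 [364.1734 236.1271]
 [307.289  244.8786]]
top 332.0 163.0 16.278919219970703 [[0.6526 0.0209 0.025 ]]
side 391.63513469696045 214.09459495544434 11.922435760498047 [[0.6592 0.0313 0.025 ]]
```

View pics/c0.png

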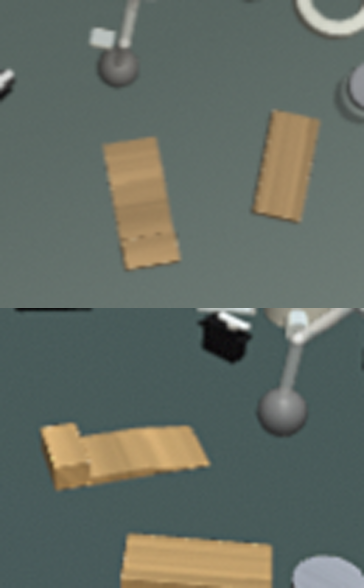

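The crop confirms it: the stepped wooden wedge has its heel towards the robot (crop 150,250), its thin end (130,140) towards the foot, and the ball at (118,67). The neighbour is the untapered spacer. I'll refine the ball fit next.

```bash
cat >> h.py <<'E'
def tri(pt,ps):
    o1,d1=ray('top',[pt]);o2,d2=ray('side',[ps])
    A=np.c_[d1[0],-d2[0]];s=np.linalg.lstsq(A,o2-o1,rcond=None)[0]
    p,q=o1+d1[0]*s[0],o2+d2[0]*s[1];return (p+q)/2,np.linalg.norm(p-q)
def ball(im,x0,y0,x1,y1,r0,r1):
    g=cv2.cvtColor(im[y0:y1,x0:x1],cv2.COLOR_BGR2HSV)
    m=cv2.inRange(g,(0,0,50),(180,40,200));m=cv2.morphologyEx(m,cv2.MORPH_OPEN,cv2.getStructuringElement(2,(9,9)))
    c=max(cv2.findContours(m,0,1)[0],key=cv2.contourArea);(x,y),r=cv2.minEnclosingCircle(c);return np.array([x+x0,y+y0]),r
def togo(P,yaw):
    "shift in tool axes and yaw turn (tool z) to reach P,yaw"
    from scipy.spatial.transform import Rotation as R
    o=telemetry.get_obs();Q=R.from_euler('xyz',o['orientation'],degrees=True)
    T=R.from_euler('xyz',[180,0,yaw],degrees=True)
    return Q.inv().apply(np.array(P)-o['tool_pos']),(Q.inv()*T).as_rotvec(),o['tool_pos'],o['orientation']
E
python3 - <<'E'
from h import *
np.set_printoptions(precision=4,suppress=True)
a=cv2.imread('pics/t0.png');b=cv2.imread('pics/s0.png')
pt,r1=ball(a,320,152,345,175,0,0);ps,r2=ball(b,378,203,404,228,0,0)
print(pt,r1,ps,r2,onz('top',[pt],.025),onz('side',[ps],.025),tri(pt,ps))
q=np.array([[325.77,191.85],[344.81,188.04],[353.73,232.65],[334.69,236.46]])
print(onz('top',q[:2],.004).mean(0),onz('top',q[2:],.028).mean(0))
th=onz('top',q[:2],.004).mean(0);he=onz('top',q[2:],.028).mean(0)
d=th-he;yaw=np.degrees(np.arctan2(d[1],d[0]));print('len',np.hypot(*d[:2]),yaw)
# side: heel top rear edge at (305,223),(310,?) ; thin corners (357,222),(364,235)
print('side thin',onz('side',[[357,222],[364.5,235.5]],.004),'heel bottom near',onz('side',[[310,244.5]],.003))
print(togo([.41,-.0235,.1],-169))
E
```

```text
[332. 163.] 16.278919219970703 [390.1944 216.2037] 9.23898983001709 [[0.6526 0.0209 0.025 ]] [[0.6539 0.0227 0.025 ]] (array([0.6528, 0.0209, 0.0263]), np.float64(0.0011208548971772575))
[0.5764 0.0088 0.004 ] [ 0.4431 -0.017   0.028 ]
len 0.13572077416706893 10.967547256571587
side thin [[ 0.5735  0.0328  0.004 ]
 [ 0.5843 -0.0223  0.004 ]] heel bottom near [[ 0.4528 -0.0454  0.003 ]]
(array([-0.3705,  0.4973,  0.1264]), array([ 0.0015, -0.0003,  0.1967]), array([ 0.2557, -0.6242,  0.2257]), array([ 179.9154,   -0.0086, -157.7278]))
```

Foot at about (0.652, 0.022). Ball height 26 mm against 25 mm expected, length 135.7 mm against 135 mm. The shim's axis (11°) already passes within 2 mm of the foot. First I move behind the heel, with the fingers set about 20 mm apart so both bear on the face.

Call:
{"fn": "carry_out", "kwargs": {"rows": [[-0.02,0.027,0,0,0,0],[-0.05,0.067,0,0,0,0],[-0.08,0.107,0,0,0,0],[-0.11,0.148,0,0,0,0],[-0.14,0.188,0,0,0,0],[-0.17,0.228,0,0,0,0],[-0.195,0.262,0,0,0,0],[-0.215,0.289,0,0,0,0]], "grip": -0.55}}

```text
clock: 1.1
tool_pos: [0.3452, -0.2741, 0.2265]
orientation: [180.0, 0.0, -157.7]
force: [-0.2, -1.2, -0.5]
opening: 0.0205
gripper_force: 0.0
```

Call:
{"fn": "carry_out", "kwargs": {"rows": [[-0.02,0.027,0,0,0,0.02],[-0.05,0.067,0,0,0,0.05],[-0.08,0.107,0,0,0,0.09],[-0.11,0.148,0,0,0,0.13],[-0.135,0.181,0,0,0,0.17],[-0.155,0.208,0,0,0,0.2],[-0.155,0.208,0,0,0,0.2],[-0.155,0.208,0,0,0,0.2]]}}

```text
clock: 2.1
tool_pos: [0.4095, -0.0245, 0.2263]
orientation: [-180.0, -0.0, -169.1]
force: [-0.2, -0.7, -0.1]
opening: 0.0193
gripper_force: 0.0
```

```bash
python3 - <<'E'
from h import *
np.set_printoptions(precision=4,suppress=True)
u=np.array([np.cos(np.radians(10.8)),np.sin(np.radians(10.8))])
P=np.array([.4431,-.017])-u*(.0095+.02)
print(P);print(togo([*P,.012],-169.2)); o=telemetry.get_obs();print(o['force'],o['opening'],o['clock'],o['joint_pos'])
E
```

```text
[ 0.4141 -0.0225]
(array([-0.0051,  0.0011,  0.2143]), array([-0.0001, -0.0007,  0.0012]), array([ 0.4095, -0.0245,  0.2263]), array([-179.9963,   -0.0404, -169.1316]))
[-0.1808 -0.7383 -0.0858] 0.019349555678615533 2.1 [  24.4407   -5.5832  -30.2101   -0.0064  -65.4133 -103.5696]
```

Call:
{"fn": "carry_out", "kwargs": {"rows": [[0,0.001,0.03,0,0,0],[0,0.001,0.07,0,0,0],[0,0.001,0.11,0,0,0],[0,0.001,0.15,0,0,0],[0,0.001,0.18,0,0,0],[0,0.001,0.2,0,0,0],[0,0.001,0.213,0,0,0],[0,0.001,0.213,0,0,0]]}}

```text
clock: 3.1
tool_pos: [0.4087, -0.0246, 0.0128]
orientation: [-180.0, -0.1, -169.3]
force: [-0.3, -0.5, 0.2]
opening: 0.0198
gripper_force: 0.0
```

```bash
python3 - <<'E'
from h import *
np.set_printoptions(precision=4,suppress=True)
a=snap('top');b=snap('side','s1.png')
o=telemetry.get_obs();print(o['tool_pos'],o['orientation'],o['force'])
cv2.imwrite('pics/c1.png',np.hstack([cv2.resize(a[130:260,270:400],(390,390)),cv2.resize(b[150:280,280:410],(390,390))]))
E
```

```text
[ 0.4097 -0.024   0.0139] [-179.994    -0.0014 -169.2267] [-0.1828  0.2111 -0.2222]
```

View pics/c1.png

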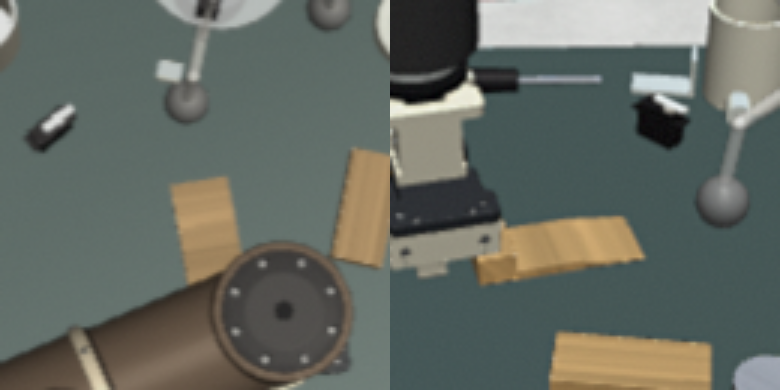

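The gripper stands behind the heel (side crop about 450,250) and the shim is undisturbed, its thin end still towards the ball. I push the free part first.

Call:
{"fn": "carry_out", "kwargs": {"rows": [[-0.005,0,0,0,0,0],[-0.014,0,0,0,0,0],[-0.02,0,0,0,0,0],[-0.025,0,0,0,0,0],[-0.03,0,0,0,0,0],[-0.035,0,0,0,0,0],[-0.04,0,0,0,0,0],[-0.045,0,0,0,0,0]]}}

```text
clock: 4.2
tool_pos: [0.4542, -0.0149, 0.0135]
orientation: [180.0, 0.0, -169.2]
force: [-0.5, 0.7, -0.8]
opening: 0.0194
gripper_force: 0.2
```

Call:
{"fn": "carry_out", "kwargs": {"rows": [[-0.004,0,0,0,0,0],[-0.008,0,0,0,0,0],[-0.012,0,0,0,0,0],[-0.016,0,0,0,0,0],[-0.02,0,0,0,0,0],[-0.023,0,0,0,0,0],[-0.025,0,0,0,0,0],[-0.025,0,0,0,0,0]]}}

```text
clock: 5.2
tool_pos: [0.4787, -0.0102, 0.0136]
orientation: [180.0, 0.0, -169.2]
force: [0.1, -0.1, -0.5]
opening: 0.0198
gripper_force: 0.0
```

```bash
python3 - <<'E'
from h import *
np.set_printoptions(precision=4,suppress=True)
a=snap('top');b=snap('side')
o=telemetry.get_obs();print(o['tool_pos'],o['orientation'],o['force'])
cv2.imwrite('pics/t2.png',a);cv2.imwrite('pics/s2.png',b)
cv2.imwrite('pics/c2.png',np.hstack([cv2.resize(a[130:260,270:400],(390,390)),cv2.resize(b[150:280,300:430],(390,390))]))
E
```

```text
[ 0.4786 -0.0103  0.0136] [ 179.996     0.0246 -169.18  ] [ 0.0688 -0.9992  0.045 ]
```

View pics/c2.png

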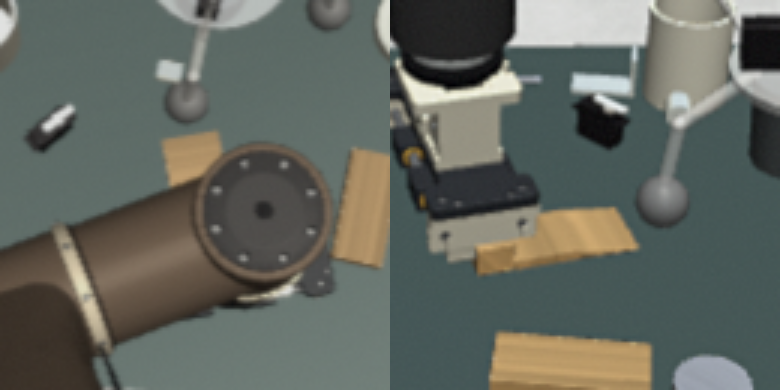

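Top crop: thin edge from (163,140) to (219,132), ball at (187,101), i.e. nearly centred. Side crop: thin-end corners (622,208) and (638,245), ball (663,200). I compute the offset.

```bash
python3 - <<'E'
from h import *
np.set_printoptions(precision=4,suppress=True)
a=cv2.imread('pics/t2.png');b=cv2.imread('pics/s2.png')
def box(im,x0,y0,x1,y1):
    m=cv2.inRange(cv2.cvtColor(im[y0:y1,x0:x1],cv2.COLOR_BGR2HSV),(5,70,70),(25,255,255))
    c=max(cv2.findContours(m,0,1)[0],key=cv2.contourArea);return (cv2.approxPolyDP(c,1.5,True).reshape(-1,2)+[x0,y0]).tolist()
print(box(a,320,168,350,195),box(b,322,212,390,245))
t=onz('top',[[324,177],[343.3,173.7]],.004);s=onz('side',[[377.5,219],[383,232]],.004);h=onz('side',[[328.7,241]],.003)
print(t,t.mean(0),s,s.mean(0),h)
print('edge yaw',np.degrees(np.arctan2(*(t[0]-t[1])[:2][::1]))*-1,np.degrees(np.arctan2(*(s[0]-s[1])[:2]))*-1,'flank',np.degrees(np.arctan2(*(s[1]-h[0])[1::-1])))
print('ball top',onz('top',[[270+187/3,130+101.5/3]],.025),onz('side',[ball(b,378,203,404,228,0,0)[0]],.025))
E
```

```text
[[349, 180], [344, 182], [342, 174], [324, 177], [327, 192], [336, 189], [335, 194]] [[382, 231], [374, 219], [353, 220], [349, 222], [347, 229], [328, 232], [329, 241], [380, 233]]
[[ 0.6144  0.0428  0.004 ]
 [ 0.6258 -0.0142  0.004 ]] [0.6201 0.0143 0.004 ] [[ 0.6269  0.0417  0.004 ]
 [ 0.631  -0.012   0.004 ]] [0.629  0.0148 0.004 ] [[ 0.4972 -0.0356  0.003 ]]
edge yaw 11.258957538857244 4.382247847936118 flank 10.008588425129851
ball top [[0.6501 0.0199 0.025 ]] [[0.655  0.0232 0.025 ]]
```

Offset is within 2 mm and about 0.10 m remains. I push on slowly.

Call:
{"fn": "carry_out", "kwargs": {"rows": [[-0.003,0,0,0,0,0],[-0.006,0,0,0,0,0],[-0.01,0,0,0,0,0],[-0.014,0,0,0,0,0],[-0.018,0,0,0,0,0],[-0.022,0,0,0,0,0],[-0.026,0,0,0,0,0],[-0.03,0,0,0,0,0]]}}

```text
clock: 6.3
tool_pos: [0.5032, -0.0062, 0.0127]
orientation: [-180.0, -0.5, -169.3]
force: [-17.8, -0.7, 13.6]
opening: 0.02
gripper_force: 8.9
```

Call:
{"fn": "carry_out", "kwargs": {"rows": [[-0.003,0,0,0,0,0],[-0.006,0,0,0,0,0],[-0.009,0,0,0,0,0],[-0.012,0,0,0,0,0],[-0.015,0,0,0,0,0],[-0.018,0,0,0,0,0],[-0.02,0,0,0,0,0],[-0.02,0,0,0,0,0]]}}

```text
clock: 7.3
tool_pos: [0.5253, -0.0017, 0.0126]
orientation: [-180.0, -0.3, -169.2]
force: [-4.6, -2.9, -0.5]
opening: 0.0198
gripper_force: 2.6
```

```bash
python3 - <<'E'
from h import *
np.set_printoptions(precision=4,suppress=True)
a=snap('top');b=snap('side')
o=telemetry.get_obs();print(o['tool_pos'],o['orientation'],o['force'])
cv2.imwrite('pics/t3.png',a);cv2.imwrite('pics/s3.png',b)
cv2.imwrite('pics/c3.png',np.hstack([cv2.resize(a[60:190,270:400],(390,390)),cv2.resize(b[130:260,310:440],(390,390))]))
print('ball',onz('side',[ball(b,378,199,404,228,0,0)[0]],.025))
E
```

```text
[ 0.5253 -0.0017  0.0126] [-179.9828   -0.2566 -169.2373] [-4.2178 -1.3019 -0.4551]
ball [[0.6581 0.0278 0.025 ]]
```

View pics/c3.png

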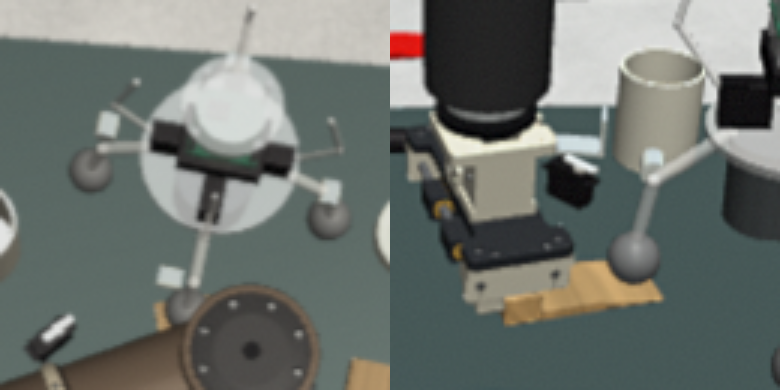

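The foot now rides on the ramp (side crop ball 634,257, ramp beneath), with about 4.5 N on the tool. Before going on I check the clearance between the gripper body and the leg's knee cube (top 172,277; side 652,160).

```bash
python3 - <<'E'
from h import *
np.set_printoptions(precision=4,suppress=True)
b=cv2.imread('pics/s3.png')
print(tri([270+172/3,60+277/3],[310+(652-390)/3,130+160/3]))
# foot by side ray at possible ball-centre heights
for z in(.027,.028,.029,.03):print(z,onz('side',[ball(b,378,199,404,228,0,0)[0],[310+244/3,130+257/3]],z))
print('thin near corner',onz('side',[[310+272/3,130+298/3]],.004), 'heel near bottom',onz('side',[[310+116/3,130+325/3]],.003))
u=np.array([np.cos(np.radians(10.8)),np.sin(np.radians(10.8))]);print('shim origin by TCP',np.array([.5253,-.0017])+u*.077)
E
```

```text
(array([0.6652, 0.0388, 0.1093]), np.float64(0.003858373361617006))
0.027 [[0.6574 0.025  0.027 ]
 [0.6564 0.0221 0.027 ]]
0.028 [[0.657  0.0237 0.028 ]
 [0.6561 0.0207 0.028 ]]
0.029 [[0.6566 0.0223 0.029 ]
 [0.6557 0.0193 0.029 ]]
0.03 [[0.6563 0.0209 0.03  ]
 [0.6553 0.018  0.03  ]]
thin near corner [[ 0.6762 -0.0047  0.004 ]] heel near bottom [[ 0.5453 -0.029   0.003 ]]
shim origin by TCP [0.6009 0.0127]
```

Clearance stays above 30 mm. About 50 mm remains.

Call:
{"fn": "carry_out", "kwargs": {"rows": [[-0.003,0,0,0,0,0],[-0.006,0,0,0,0,0],[-0.009,0,0,0,0,0],[-0.012,0,0,0,0,0],[-0.015,0,0,0,0,0],[-0.018,0,0,0,0,0],[-0.021,0,0,0,0,0],[-0.024,0,0,0,0,0]]}}

```text
clock: 8.4
tool_pos: [0.5511, 0.0035, 0.0134]
orientation: [-180.0, -0.0, -169.2]
force: [-4.0, -0.9, -0.5]
opening: 0.0196
gripper_force: 2.0
```

Call:
{"fn": "carry_out", "kwargs": {"rows": [[-0.003,0,0,0,0,0],[-0.006,0,0,0,0,0],[-0.009,0,0,0,0,0],[-0.012,0,0,0,0,0],[-0.015,0,0,0,0,0],[-0.018,0,0,0,0,0],[-0.021,0,0,0,0,0],[-0.022,0,0,0,0,0]]}}

```text
clock: 9.4
tool_pos: [0.5711, 0.0072, 0.0128]
orientation: [-180.0, -0.2, -169.2]
force: [-6.8, -0.7, -3.9]
opening: 0.0197
gripper_force: 3.4
```

```bash
python3 - <<'E'
from h import *
np.set_printoptions(precision=4,suppress=True)
a=snap('top');b=snap('side')
o=telemetry.get_obs();print(o['tool_pos'],o['orientation'],o['force'])
cv2.imwrite('pics/t4.png',a);cv2.imwrite('pics/s4.png',b)
cv2.imwrite('pics/c4.png',np.hstack([cv2.resize(a[60:190,270:400],(390,390)),cv2.resize(b[130:260,310:440],(390,390))]))
print('ball',ball(b,378,195,404,228,0,0))
E
```

```text
[0.5714 0.0073 0.0128] [-179.9944   -0.1666 -169.2135] [-5.2173 -0.7722 -2.6061]
ball (array([388.5, 215.5]), 12.349188804626465)
```

View pics/c4.png

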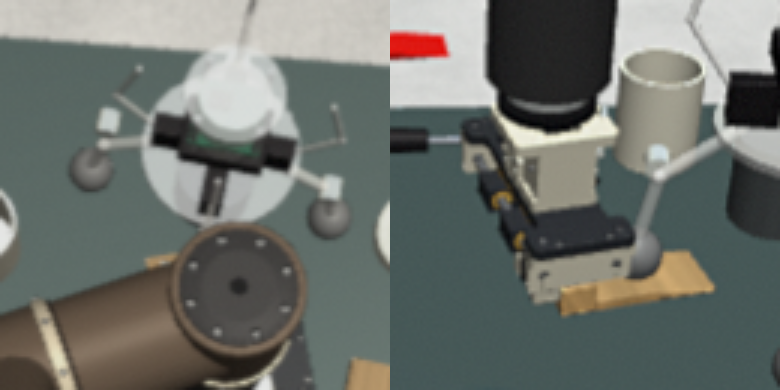

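The foot is near the step (ball right edge at side crop (661,252), thin-end near corner (713,290)). I compute the relative position.

```bash
python3 - <<'E'
from h import *
np.set_printoptions(precision=4,suppress=True)
P=lambda x,y:[310+(x-390)/3,130+y/3]
f=onz('side',[P(635.5,252)],.033)[0];t=onz('side',[P(713,291)],.004)[0];h=onz('side',[P(562,314)],.003)[0]
u=np.array([np.cos(np.radians(10.8)),np.sin(np.radians(10.8))]);v=np.array([-u[1],u[0]])
print(f,t,h)
for c,l in((t,67.5),(h,-67.5)):
    o=c[:2]-u*l/1e3+v*.028;d=f[:2]-o;print('origin',o,'foot in shim',d@u,d@v)
# far edge of thin end, from top: shim corner at top crop (147,260)
print(onz('top',[[270+147/3,60+258/3]],.004))
E
```

```text
[0.6569 0.0207 0.033 ] [0.7203 0.0016 0.004 ] [ 0.5918 -0.0183  0.003 ]
origin [0.6487 0.0164] foot in shim 0.008766000672702537 0.0026911417617702313
origin [0.6528 0.0218] foot in shim 0.0037358354656910437 -0.0018712213895925478
[[0.7083 0.0593 0.004 ]]
```

The foot is at x ≈ 4–9 mm in the shim frame. I push 4 mm more, then back straight off and lift.

Call:
{"fn": "carry_out", "kwargs": {"rows": [[-0.002,0,0,0,0,0],[-0.004,0,0,0,0,0],[-0.004,0,0,0,0,0],[0.001,0,0,0,0,0],[0.01,0,0,0,0,0],[0.025,0,0,0,0,0],[0.045,0,0,0,0,0],[0.07,0,0,0,0,0]]}}

```text
clock: 10.5
tool_pos: [0.5032, -0.0055, 0.0138]
orientation: [180.0, 0.1, -169.2]
force: [-0.3, 0.1, 0.1]
opening: 0.0199
gripper_force: 0.0
```

Call:
{"fn": "carry_out", "kwargs": {"rows": [[0.03,0,-0.005,0,0,0],[0.06,0,-0.02,0,0,0],[0.08,0,-0.05,0,0,0],[0.08,0,-0.09,0,0,0],[0.08,0,-0.13,0,0,0],[0.08,0,-0.17,0,0,0],[0.08,0,-0.19,0,0,0],[0.08,0,-0.2,0,0,0]]}}

```text
clock: 11.5
tool_pos: [0.4252, -0.0204, 0.2147]
orientation: [180.0, 0.2, -169.2]
force: [0.3, -1.2, -0.9]
opening: 0.0201
gripper_force: 0.0
```

Call:
{"fn": "carry_out", "kwargs": {"rows": [[0,-0.04,0,0,0,0],[0,-0.09,0,0,0,0],[0,-0.14,0,0,0,0],[0,-0.19,0,0,0,0],[0,-0.23,0,0,0,0],[0,-0.26,0,0,0,0],[0,-0.28,0,0,0,0],[0,-0.28,0,0,0,0]]}}

```text
clock: 12.5
tool_pos: [0.4775, -0.2961, 0.2126]
orientation: [180.0, -0.1, -169.3]
force: [-0.1, -0.8, 0.0]
opening: 0.0198
gripper_force: 0.0
```

```bash
python3 - <<'E'
from h import *
np.set_printoptions(precision=4,suppress=True)
a=snap('top');b=snap('side')
o=telemetry.get_obs();print(o['tool_pos'],o['orientation'],o['force'],o['clock'])
cv2.imwrite('pics/t5.png',a);cv2.imwrite('pics/s5.png',b)
cv2.imwrite('pics/c5.png',np.hstack([cv2.resize(a[60:190,270:400],(390,390)),cv2.resize(b[130:260,310:440],(390,390))]))
E
```

```text
[ 0.4775 -0.295   0.2132] [ 179.9692   -0.0286 -169.1951] [-0.1004  0.4596 -0.3816] 12.6
```

View pics/c5.png

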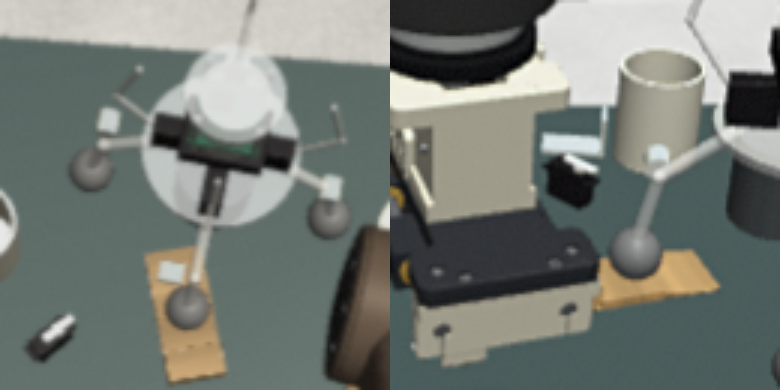

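The foot sits on the shim in front of the heel (top crop: ball 187,307; heel front edge around y=348, thin end y≈250). I verify numerically.

```bash
python3 - <<'E'
from h import *
np.set_printoptions(precision=4,suppress=True)
a=cv2.imread('pics/t5.png');b=cv2.imread('pics/s5.png')
T=lambda x,y:[270+x/3,60+y/3]
c=onz('top',[T(146,254),T(200,246)],.004);h=onz('top',[T(168,382),T(227,374)],.028)
th=c.mean(0)[:2];he=h.mean(0)[:2];u=(th-he)/np.linalg.norm(th-he);v=np.array([-u[1],u[0]])
print('len',np.linalg.norm(th-he),np.degrees(np.arctan2(u[1],u[0])),np.linalg.norm(c[0]-c[1]),np.linalg.norm(h[0]-h[1]))
pt=T(187,307);pss=ball(b,378,195,404,228,0,0);print(pss)
for f in(onz('top',[pt],.033)[0],onz('side',[[310+245.5/3,130+253/3]],.033)[0],tri(pt,[310+245.5/3,130+253/3])[0]):
    print(f,(f[:2]-he)@u-.0675,(f[:2]-he)@v)
# level: heights of the other balls +x hidden; side pair centres via top at z .025
print(onz('top',[T(91,170),T(328,217)],.025))
# bystander motion: frame diff
a0=cv2.imread('pics/t0.png');d=cv2.absdiff(a0,a).max(2);
for n,(x,y) in dict(spacer=(392,199),servo=(288,172),driver=(253,215),tape=(410,138),mug=(262,137),jar=(422,173),bracket=(257,166)).items():
    print(n,(d[y-14:y+14,x-14:x+14]>40).mean())
E
```

```text
len 0.13556167557862958 10.441402488934765 0.05453001388557315 0.057790953349173994
(array([391.7857, 213.    ]), 9.081646919250488)
[0.6527 0.0204 0.033 ] 0.002335620554023324 -0.0011918731122926912
[0.6566 0.0193 0.033 ] 0.005902643165728416 -0.00298395300253878
[0.6549 0.0202 0.0321] 0.004416486452407581 -0.0018397348083299054
[[ 0.791   0.117   0.025 ]
 [ 0.7491 -0.1181  0.025 ]]
spacer 0.6517857142857143
servo 0.0
driver 0.0
tape 0.3163265306122449
mug 0.0
jar 0.3673469387755102
bracket 0.0
```

Foot at x ≈ +2 to +6 mm, y ≈ −2 mm, ball centre height 32 mm (33 expected), so it is on the step. The arm hides three bystanders in the top view, so I check those in the side view and hand in if they are unmoved.

```bash
python3 - <<'E'
from h import *
a=cv2.imread('pics/s0.png');b=cv2.imread('pics/s5.png');d=cv2.absdiff(a,b).max(2)
r=[(d[y-14:y+14,x-14:x+14]>40).mean() for x,y in((365,276),(405,292),(455,287))];print(r)
if max(r)<.05: print(workorder.close_job())
E
```

```text
[np.float64(0.0), np.float64(0.0), np.float64(0.0)]
the job is handed in; nothing more can be done
None
```

The shim is under the short foot: my last camera measurement put the foot on the flat step, about 4 mm forward of centre and 2 mm to one side. The bystanders showed no movement in the pictures, the arm is clear, and the job is handed in, though the result did not come back and I did not measure the prototype's tilt directly.

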